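# Set up the pot photo and raise the camera column

## Task

Stand the long-necked bisque vase upright on the middle of the small raised wooden pedestal, setting it down gently rather than dropping it, and let go of it. Then squeeze the release button in the side of the grip on top of the camera column, pull the column straight up past its first stop to its second and last stop, and finish while still holding it there by the grip, fully extended (it sinks back if let go). Leave the vase standing and do not push the bowl, the jar or the brush out of their places.

Things in the scene. Friction and masses are not known exactly. Their poses are not given: they have to be found in the camera images.
- vase_mid (a point): Centre of the loose vase, on its axis, 62.5 mm above the foot; z up along the axis. Pale unglazed ceramic, 125 mm tall, 0.15 to 0.3 kg, the only tall long-necked pot. It starts standing on the table. Straight neck 28 mm across, easily gripped 32 mm above this point.
- vase: The same vase; origin at the centre of its underside. Flat foot 42 mm across, belly 60 mm across at 40 mm above the foot, neck 28 mm across from 76 to 115 mm above the foot, rim 33 mm across.
- pedestal_top (a point): Small fixed wooden pedestal: round top 66 mm across and 90 mm above the table, on a 32 mm stem with a round foot 96 mm across. The point is the centre of the top face; z up.
- grip_center (a point): Centre of the black grip block on top of the camera column: 26 mm (x) by 34 mm (y) by 48 mm tall (z, up); 145 mm above the table when the column is down, 265 mm when fully out. The release button stands 5 mm proud of its +y face, level with this point; the -y face is plain. Grip from above with the fingers closing along y: the squeeze pushes the button flush.
- grip: The same grip block with its button; origin on the column axis at table height when the column is down, axes as grip_center. A flat steel bracket lies 25 mm below the block's centre.
- camera: Camera carried by the column, rises with the grip; axes and origin as grip. It lies 38 to 96 mm from the axis along +x (lens outward, towards the pedestal side), 100 mm wide along y, top up to 32 mm above the grip's centre.
- stand: Fixed foot and outer tube of the camera column; origin under its centre on the table. Foot 120 mm across, 12 mm thick; tubes at most 40 mm across, top at 102 mm.
- button (a joint): Release button in the grip: 0 out, grows as it is pressed, 0.005 m when flush with the face. About 2 N to start, 6 N when flush. Pressed less than about 0.003 m, a catch locks the column at the bottom. It springs out again when let go.
- mast (a joint): Upper section of the telescope, which carries the grip and the camera: 0 down, 0.060 m is its stop (the first stop). It slides first, taking about 4 to 6 N of upward pull, weight included.
- tube (a joint): Lower section of the telescope: 0 down, 0.060 m is its stop. It rises once the upper section has reached its stop, taking about 7 to 8 N; both at 0.060 m (grip 120 mm above its start) is the second and last stop, a hard one. No lock at the top: the column sinks when let go.
- bowl: Bystander: low open bisque bowl, 96 mm across, 45 mm tall, loose on the table; origin under its centre.
- jar: Bystander: squat lidded bisque jar, 72 mm across, 62 mm tall with its knob, loose on the table; origin under its centre.
- brush_grip (a point): Bystander: brush about 180 mm long lying on the table; point on its handle.
Not all that is in view belongs to the job. Leave any green, purple or yellow look-alike of the part that bears pedestal_top alone.

How it is judged:
By the outcome, as a careful person would: the job done as asked, in the order asked, and still so for the second after the job is handed in, while the arm keeps its last pose, push and grip.
It also fails if it takes over 58 s, if anything falls off the work surface, if the arm or the gripper's body presses on something with over 40 N, if the wrist force passes 120 N, or if a joint passes its speed limit or range.

## Robot

A 6-joint arm with a two-finger parallel gripper is mounted at the origin on the work surface. World frame = base frame: x ahead of the robot, y to its left, z up, the work surface at z = 0. Lengths are in mm, angles in rad, forces in N, time in s.
With the tool pointing down it reaches from about 375 to 975 mm from the base axis. Payload 3.8 kg.
Tool frame: the origin (TCP) lies midway between the tips of the shut fingers; the grasp point (between the pads) lies 19 mm behind it; z points along the fingers, y is the direction in which the jaws open and shut (so a half turn about z gives the same grasp; the last joint's range is limited). The gripper opens to 85 mm and grips with 20 to 120 N. Pads are 22 mm wide; open, the fingers measure 114 mm over their backs; the gripper's body (76 mm by 85 mm) begins 54 mm behind the grasp point. The pads swing forward as they close: fully open they stand 13 mm farther back than shut.
Start: joints at [-1.248, 0.264, 1.604, -0, 1.274, -0.037], TCP at [237.653, -631.775, 231.28] pointing down, gripper open.
Joint ranges: [-2.63, 2.63], [-0.94, 2.18], [0.31, 2.57], [-1.31, 4.45], [0, 2.66], [-2.55, 2.55]. Speed limits (rad/s): [2.57, 2.57, 3.14, 3.14, 3.14, 3.14].

## Interface

Orientations are given as a unit quaternion [w, x, y, z].
In Python, from rig import r, cams gives the robot as it stands.
- The arm moves only by the tool arm_command, never from a script. Its argument "rows" is one flat list of numbers, 7 for each row, row after row: the shift along the tool's x, y, z in units of 25 mm (1.0 is 25 mm), then the turn, a rotation vector about the tool's x, y, z in units of 6 degrees (1.0 is 6 degrees), then the finger opening in mm, from 0 to 85.4. In form: [x, y, z, wx, wy, wz, jaw, x, y, z, wx, wy, wz, jaw, ...]. A call has 1 to 10 rows; each row shifts and turns the commanded pose from where the row before left it, along the tool's axes as they then stand; what a row does not reach is not made up. A row lasts 1/12 s, in which the tool goes at most 41.7 mm and 7.16 degrees, less where a joint would pass 70% of its speed; a pose out of reach is approached as far as the arm can. A call is refused whole if a number of a shift passes 1 or a number of a turn 1, either way. A call with a gripper value outside its range is refused whole. The fingers move at their own pace and stop on an object; "squeeze" is the grip in N (left out, the last holds). Time passes only in rows, so rows that do not move let the fingers close. It gives the time, the measured TCP pose, the force and the opening at its end, in the units of the state.
- r.get_state(): the state, without advancing time (a new reading comes with each control period).
- cams.snapshot(name): name is "scene" or "top"; returns a dict with "pixels" (480x640x3 uint8, red, green, blue), "vertical_fov" (degrees; the focal length in pixels is half the picture's height over the tangent of half this angle, whatever the lens; pixels are square), "cx", "cy" (the principal point, pixels), "rvec" (rotation vector, rad) and "tvec" (3), from world to camera coordinates, as OpenCV has them. Camera axes: x right, y down, z forward; pixel columns grow to the right and rows downward; lengths in mm; the calibration is good to about 2 mm. A picture is of the moment at which its call begins. There is no depth.
- r.job_done(): hands the job in, once; it reports no verdict.
The state is a dict: "time_s": time; "qpos": joint angles; "qd": joint speeds; "joint_efforts": joint torques, N m; "tcp_pos": TCP position; "tcp_rot": TCP orientation; "wrist_force": force on the tool from outside, world axes, zero at the start; "ft_torque": the same for the moment, N m; "width": opening from 0.0 (shut) to 1.0 (fully open).
Only numpy, scipy, OpenCV 4.12 (cv2) and the standard library are available. Lean on these libraries where they do the work, as an engineer would, in place of code of your own. Each camera call takes 0.05 s, during which the arm holds its last target. There are 200 camera calls.

## Working session

There is one attempt and no reset: what is moved stays moved. The work goes in short steps, Python scripts to look and compute and a tool call to move; the robot and the scene stay as the last step left them, time stands still between calls to the robot, and variables do not carry over. Pictures are saved under pics/ and viewed, about 8 in all and at most 12, crops included, and the job is handed in when it is done.

Besides the shell and the picture viewer there is one more tool, called as a command line: name --argument value ..., lists and objects as JSON in quotes. arm_command: Moves the arm, as the interface text tells. Its arguments: {"type":"object","properties":{"rows":{"type":"array"},"squeeze":{"type":"number"}},"required":["rows"]}

```bash
ls; mkdir -p pics
cat > h.py <<'E'
import numpy as np, cv2
from rig import r, cams
def snap(n,f=None):
    s=cams.snapshot(n)
    if f: cv2.imwrite('pics/'+f,s['pixels'][:,:,::-1])
    h=s['pixels'].shape[0]; fl=h/2/np.tan(np.radians(s['vertical_fov'])/2)
    s['K']=np.array([[fl,0,s['cx']],[0,fl,s['cy']],[0,0,1.]])
    s['R']=cv2.Rodrigues(np.array(s['rvec'],float))[0]; s['t']=np.array(s['tvec'],float)
    return s
def onz(s,u,v,z):
    d=s['R'].T@np.linalg.inv(s['K'])@[u,v,1]; c=-s['R'].T@s['t']
    return c+d*(z-c[2])/d[2]
def proj(s,P):
    p=cv2.projectPoints(np.array(P,float).reshape(-1,1,3),np.array(s['rvec'],float),s['t'],s['K'],None)[0]
    return p.reshape(-1,2)
E
python3 - <<'E'
from h import *
for n in('scene','top'):
    s=snap(n,n+'0.png'); print(n,(-s['R'].T@s['t']).round(),s['vertical_fov'],s['R'].round(2).tolist())
print(r.get_state())
E
```

```text
pics
scene [1396. -571.  882.] 43.27018360969362 [[0.54, 0.84, 0.01], [0.52, -0.33, -0.79], [-0.66, 0.43, -0.62]]
top [450. -10. 934.] 56.002145768710534 [[-0.0, -1.0, 0.02], [-0.99, -0.0, -0.15], [0.15, -0.02, -0.99]]
{'time_s': 0.1, 'qpos': array([-1.24790446e+00,  2.64699710e-01,  1.60526348e+00,  4.96188169e-05,
        1.27371202e+00, -3.69062086e-02]), 'qd': array([-4.09111205e-04, -2.51939735e-03, -1.17632711e-03,  4.48882360e-04,
        9.05074438e-05,  1.06882127e-03]), 'joint_efforts': array([ 8.01491333e-04, -5.16707575e+01, -3.68590057e+01, -1.87656661e-05,
        6.28747992e-03,  3.55946760e-06]), 'tcp_pos': array([ 237.45258544, -631.13285341,  230.05771449]), 'tcp_rot': array([-1.03403182e-03,  9.83862533e-01,  1.78922975e-01, -1.24915637e-04]), 'wrist_force': array([-0.57525445, -0.04212141, -0.46876231]), 'ft_torque': array([-0.0407452 , -0.0014295 , -0.01989819]), 'width': 1.0006603996898487}
```

View pics/scene0.png

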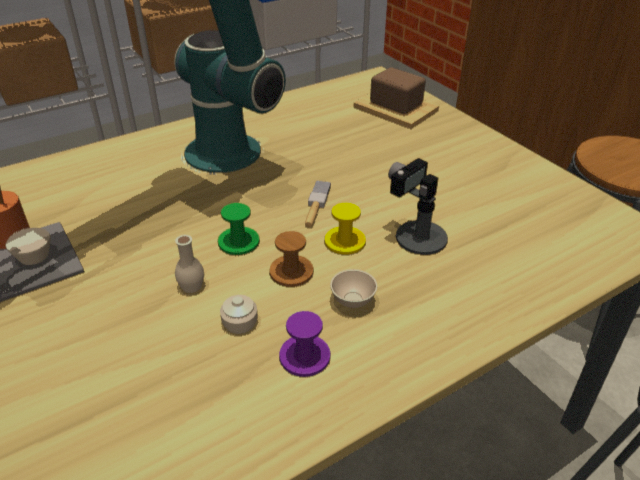

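View pics/top0.png

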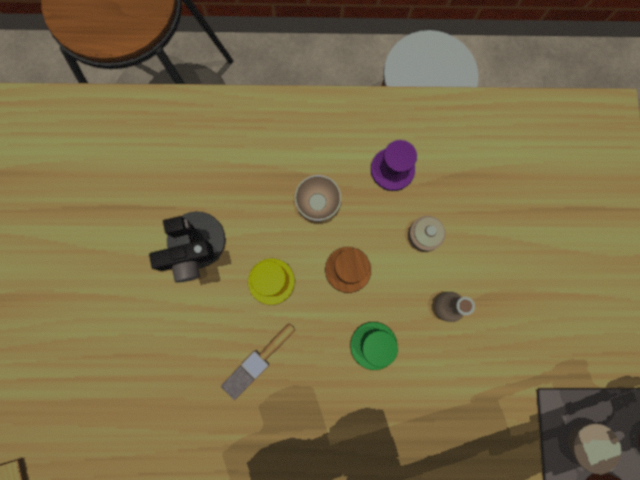

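Run:
```python
from h import *
t=cv2.imread('pics/top0.png'); s=cv2.imread('pics/scene0.png')
a=cv2.resize(t[195:295,135:255],(480,400),interpolation=2); b=cv2.resize(s[145:265,370:470],(320,384),interpolation=2)
c=cv2.resize(t[225:335,320:500],(327*1,200),interpolation=2); 
m=np.zeros((600,800,3),np.uint8); m[:400,:480]=a; m[:384,480:]=b; m[400:,:327]=c
d=cv2.resize(s[225:305,160:320],(400,200),interpolation=2); m[400:,400:]=d
cv2.imwrite('pics/crop1.png',m)
S=snap('top');C=snap('scene')
# pedestal top disc & vase by colour
for n,(u,v),z in[('pedtop',(351,265),90),('pedfoot',(348,269),5),('vaserim',(465.5,306),125),('vasefoot?',(448,307),30),('bowlrim',(318,198),45),('jarknob',(431,230),62),('standfoot',(197,240),12),('brush',(277,342),8),('yel',(270,279),90),('gre',(380,348),90)]:
    print(n,onz(S,u,v,z).round(1))
for n,(u,v),z in[('pedtop',(290.5,242),90),('vaserim',(185,240.5),125),('bowlrim',(354,286),45),('standfoot',(422,236),12)]:
    print('scene',n,onz(C,u,v,z).round(1))
```

```text
pedtop [539.1 -91.9  90. ]
pedfoot [539.8 -93.9   5. ]
vaserim [ 461.7 -292.8  125. ]
vasefoot? [ 461.2 -290.8   30. ]
bowlrim [680.1 -31.3  45. ]
jarknob [ 611.5 -253.9   62. ]
standfoot [599. 217.  12.]
brush [392.7  50.8   8. ]
yel [512.9  59.8  90. ]
gre [ 386.2 -143.2   90. ]
scene pedtop [548.  -95.3  90. ]
scene vaserim [ 469.6 -290.1  125. ]
scene bowlrim [688.6 -31.6  45. ]
scene standfoot [608.1 218.9  12. ]
```

View pics/crop1.png

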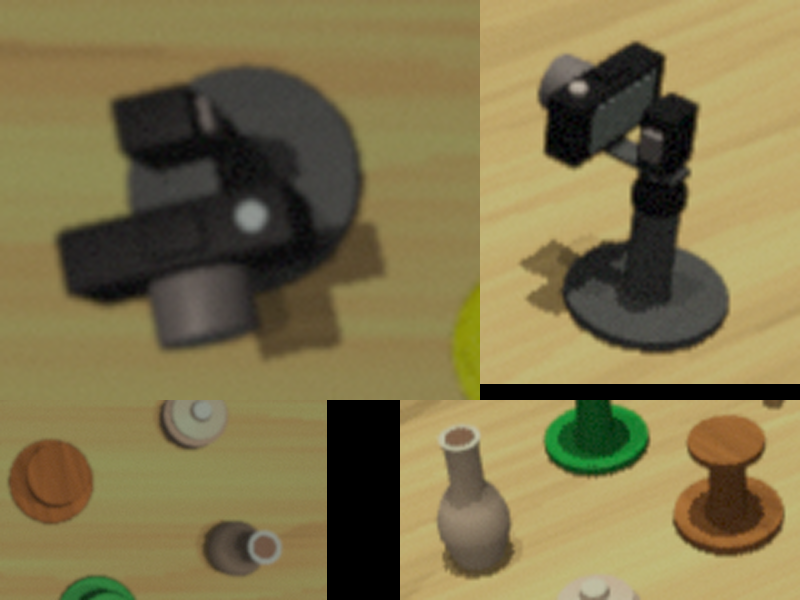

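The scene shows the vase at top px (465,306 rim), and the column at (200,245). The pedestal candidates in the top view are brown wooden (351,265), green (378,348), yellow (270,280) and purple (398,160). Only the brown one is plain wood, and the crop confirms it. The two cameras disagree by about 8 mm in x, so I'll use the hovering gripper as a reference.

arm_command --rows '[0.95,-0.68,0,0,0,0,85,0.95,-0.68,0,0,0,0,85,0.95,-0.68,0,0,0,0,85,0.95,-0.68,0,0,0,0,85,0.95,-0.68,0,0,0,0,85,0.95,-0.68,0,0,0,0,85,0.95,-0.68,0,0,0,0,85]' --squeeze 40

```text
time_s: 0.78
tcp_pos: [351.8, -460.5, 231.1]
tcp_rot: [-0.0, 0.984, 0.179, -0.0]
wrist_force: [-0.1, 0.8, 0.4]
width: 0.994
```

arm_command --rows '[0.95,-0.68,0,0,0,0,85,0.95,-0.68,0,0,0,0,85,0.95,-0.68,0,0,0,0,85,0.95,-0.68,0,0,0,0,85,0.95,-0.68,0,0,0,0,85,0.95,-0.68,0,0,0,0,85,0.95,-0.68,0,0,0,0,85,0,0,0.5,0,0,0,85,0,0,0,0,0,0,85,0,0,0,0,0,0,85]'

```text
time_s: 1.62
tcp_pos: [464.2, -291.6, 217.6]
tcp_rot: [-0.001, 0.984, 0.179, -0.001]
wrist_force: [0.3, -0.1, -0.2]
width: 0.992
```

Run:
```python
from h import *
S=snap('top','top1.png');C=snap('scene','scene1.png')
st=r.get_state(); p=st['tcp_pos']; print(p.round(1),st['wrist_force'].round(2))
m=np.zeros((480,800,3),np.uint8)
for i,(s,f,g) in enumerate([(S,'top1',proj(S,p)[0]),(C,'scene1',proj(C,p)[0])]):
    im=cv2.imread(f'pics/{f}.png'); cv2.circle(im,tuple(int(round(x)) for x in g),1,(0,0,255),-1); print(f,g.round(1))
    u,v=[int(x) for x in g]; u=min(max(u,60),580)
    cr=im[v-70:v+70,u-58:u+58]; m[:,400*i:400*i+397]=cv2.resize(cr,(397,480),interpolation=2)
cv2.imwrite('pics/c2.png',m)
# segmentation of discs
for s,f,box in[(S,'top0',(320,240,380,300)),(C,'scene0',(265,225,320,290))]:
    im=cv2.imread(f'pics/{f}.png'); hsv=cv2.cvtColor(im,cv2.COLOR_BGR2HSV)
    x0,y0,x1,y1=box; print(f,hsv[y0:y1:6,x0:x1:6].tolist()[4])
```

```text
[ 464.5 -292.7  218.7] [-0.23 -0.01 -0.15]
top1 [485.8 303.3]
scene1 [176. 201.]
top0 [[26, 108, 142], [15, 161, 111], [14, 172, 101], [14, 175, 128], [13, 175, 124], [13, 173, 121], [13, 174, 119], [13, 172, 123], [14, 173, 122], [27, 106, 142]]
scene0 [[24, 108, 191], [26, 98, 192], [21, 125, 145], [15, 183, 135], [15, 169, 149], [15, 181, 145], [16, 171, 76], [22, 109, 192], [23, 108, 192], [23, 107, 190]]
```

View pics/c2.png

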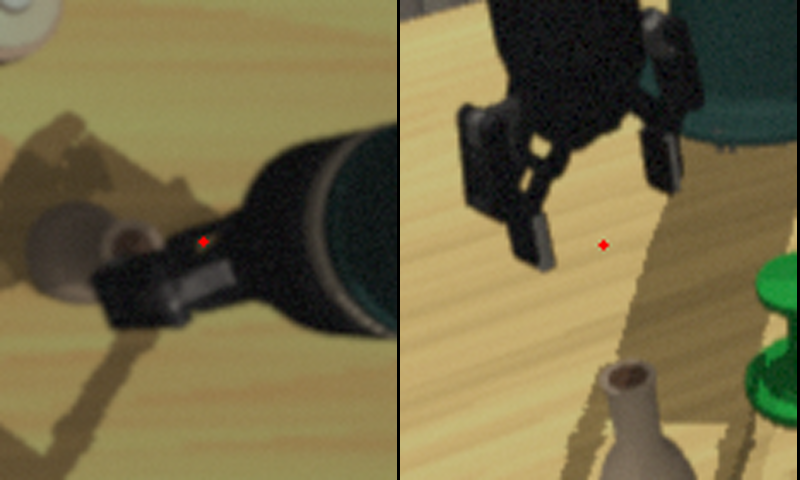

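arm_command --rows '[0,0,0.8,0,0,0,85,0,0,0.8,0,0,0,85,0,0,0.8,0,0,0,85,0,0,0.8,0,0,0,85,0,0,0.8,0,0,0,85,0,0,0.8,0,0,0,85,0,0,0.8,0,0,0,85,0,0,0.1,0,0,0,85,0,0,0,0,0,0,45,0,0,0,0,0,0,45]' --squeeze 30

```text
time_s: 2.55
tcp_pos: [465.3, -293.0, 77.2]
tcp_rot: [0.0, 0.984, 0.178, 0.0]
wrist_force: [1.2, -0.1, 0.2]
width: 0.741
```

arm_command --rows '[0,0,0,0,0,0,45,0,0,0,0,0,0,45,0,0,0,0,0,0,45,0,0,0,0,0,0,45]'

```text
time_s: 2.88
tcp_pos: [465.7, -292.3, 77.3]
tcp_rot: [0.001, 0.984, 0.179, 0.001]
wrist_force: [0.1, -0.4, 0.1]
width: 0.528
```

Run:
```python
from h import *
S=snap('top','top2.png');C=snap('scene','scene2.png')
st=r.get_state(); p=st['tcp_pos']; print(p.round(1),st['wrist_force'].round(2),st['width'])
m=np.zeros((480,800,3),np.uint8)
for i,(s,f,g) in enumerate([(S,'top2',proj(S,p)[0]),(C,'scene2',proj(C,p)[0])]):
    im=cv2.imread(f'pics/{f}.png'); print(f,g.round(1))
    u,v=[int(x) for x in g]
    cr=im[v-60:v+40,u-41:u+41]; m[:,400*i:400*i+394]=cv2.resize(cr,(394,480),interpolation=2)
cv2.imwrite('pics/c3.png',m)
```

```text
[ 465.3 -292.    76.8] [ 0.42 -0.6   0.2 ] 0.5261401221409635
top2 [456.2 304.4]
scene2 [186.4 258.1]
```

View pics/c3.png

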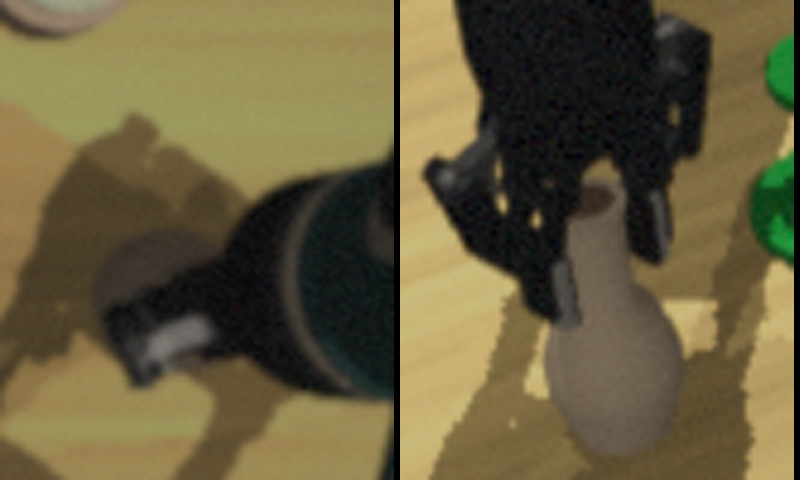

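The pads straddle the neck evenly (scene crop), so I'm closing and lifting.

arm_command --rows '[0,0,0,0,0,0,20,0,0,0,0,0,0,20,0,0,0,0,0,0,20,0,0,0,0,0,0,20,0,0,0,0,0,0,20,0,0,0,0,0,0,20]'

```text
time_s: 3.48
tcp_pos: [465.1, -291.8, 76.5]
tcp_rot: [-0.0, 0.984, 0.179, 0.0]
wrist_force: [0.5, 1.2, 3.9]
width: 0.321
```

arm_command --rows '[0,0,-0.4,0,0,0,20,0,0,-0.6,0,0,0,20,0,0,-0.6,0,0,0,20,0,0,-0.8,0,0,0,20,0,0,-0.8,0,0,0,20,0,0,-0.8,0,0,0,20,0,0,-0.6,0,0,0,20,0,0,-0.4,0,0,0,20,0,0,0,0,0,0,20]'

```text
time_s: 4.23
tcp_pos: [466.2, -292.9, 203.9]
tcp_rot: [0.002, 0.984, 0.179, 0.002]
wrist_force: [1.2, -0.2, -2.7]
width: 0.324
```

arm_command --rows '[0.3,-0.33,0,0,0,0,20,0.5,-0.55,0,0,0,0,20,0.7,-0.77,0,0,0,0,20,0.8,-0.9,0,0,0,0,20,0.8,-0.9,0,0,0,0,20,0.8,-0.9,0,0,0,0,20,0.8,-0.9,0,0,0,0,20,0.5,-0.55,0,0,0,0,20,0.3,-0.3,0,0,0,0,20,0.2,-0.2,0,0,0,0,20]'

```text
time_s: 5.07
tcp_pos: [542.4, -92.5, 199.6]
tcp_rot: [-0.001, 0.984, 0.18, -0.001]
wrist_force: [0.5, -0.5, -2.4]
width: 0.328
```

arm_command --rows '[0,0,0.4,0,0,0,20,0,0,0.4,0,0,0,20,0,0,0.2,0,0,0,20,0,0,0,0,0,0,20,0,0,0,0,0,0,20]'

```text
time_s: 5.48
tcp_pos: [541.9, -95.1, 175.0]
tcp_rot: [-0.0, 0.984, 0.178, -0.001]
wrist_force: [1.0, 0.6, -1.9]
width: 0.322
```

Run:
```python
from h import *
S=snap('top','top3.png');C=snap('scene','scene3.png')
st=r.get_state(); p=st['tcp_pos']; print(p.round(1),st['wrist_force'].round(2),st['width'])
im=cv2.imread('pics/scene3.png')
m=np.zeros((600,800,3),np.uint8)
m[:,:400]=cv2.resize(im[170:290,250:330],(400,600),interpolation=2)
im=cv2.imread('pics/top3.png'); m[:400,400:]=cv2.resize(im[220:320,310:410],(400,400),interpolation=2)
cv2.imwrite('pics/c4.png',m)
```

```text
[543.  -95.1 176.4] [ 0.88 -0.23 -2.12] 0.3266634330194572
```

View pics/c4.png

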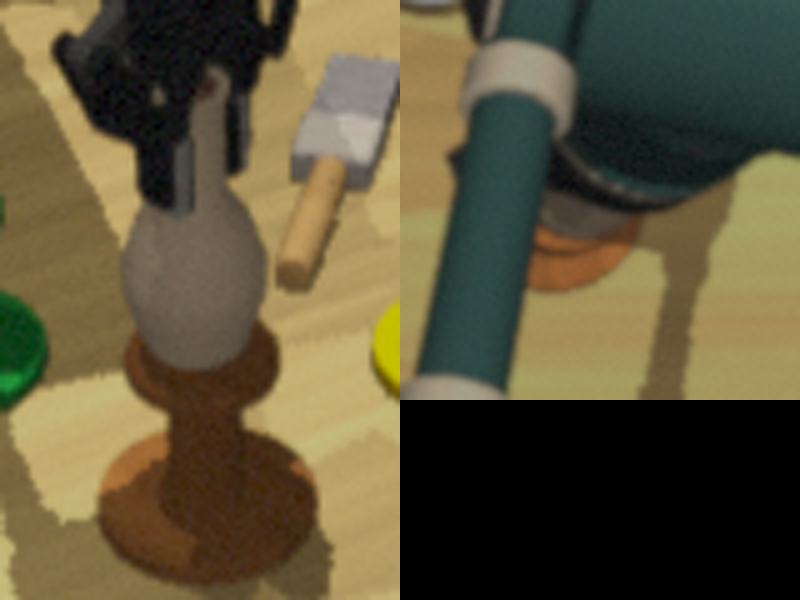

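Scene crop: the vase is upright, its foot bottom edge at (197,370) and the pedestal disc centre at (202,360). It is about 10 mm above the disc and within 3 mm of centre. I'll nudge it 2 mm and lower slowly.

arm_command --rows '[0.08,-0.02,0.1,0,0,0,20,0,0,0.1,0,0,0,20,0,0,0.05,0,0,0,20,0,0,0.04,0,0,0,20,0,0,0,0,0,0,20,0,0,0,0,0,0,20]'

```text
time_s: 6.08
tcp_pos: [544.6, -93.1, 169.0]
tcp_rot: [-0.0, 0.984, 0.179, -0.0]
wrist_force: [-0.7, -0.3, -1.2]
width: 0.327
```

arm_command --rows '[0,0,0.04,0,0,0,20,0,0,0,0,0,0,20,0,0,0,0,0,0,20]'

```text
time_s: 6.33
tcp_pos: [544.7, -93.1, 168.0]
tcp_rot: [-0.0, 0.984, 0.179, -0.0]
wrist_force: [-0.6, -0.5, -2.5]
width: 0.321
```

arm_command --rows '[0,0,0.04,0,0,0,20,0,0,0,0,0,0,20,0,0,0,0,0,0,20]'

```text
time_s: 6.58
tcp_pos: [544.6, -93.1, 166.9]
tcp_rot: [-0.0, 0.984, 0.179, -0.0]
wrist_force: [0.2, -0.1, -1.7]
width: 0.32
```

arm_command --rows '[0,0,0.03,0,0,0,20,0,0,0,0,0,0,20,0,0,0,0,0,0,20]'

```text
time_s: 6.83
tcp_pos: [544.9, -93.2, 166.5]
tcp_rot: [0.0, 0.984, 0.179, 0.0]
wrist_force: [-1.0, 0.5, -1.2]
width: 0.323
```

arm_command --rows '[0,0,0.03,0,0,0,20,0,0,0,0,0,0,20,0,0,0,0,0,0,20]'

```text
time_s: 7.08
tcp_pos: [545.0, -93.2, 166.5]
tcp_rot: [0.0, 0.984, 0.179, 0.0]
wrist_force: [-1.4, 0.9, 5.6]
width: 0.325
```

Run:
```python
from h import *
C=snap('scene','scene4.png')
st=r.get_state(); p=st['tcp_pos']; print(p.round(1),st['wrist_force'].round(2),st['width'])
im=cv2.imread('pics/scene4.png')
cv2.imwrite('pics/c5.png',cv2.resize(im[170:290,250:330],(400,600),interpolation=2))
```

```text
[545.  -93.2 166.5] [-1.72  0.43  6.17] 0.3208589147294819
```

View pics/c5.png

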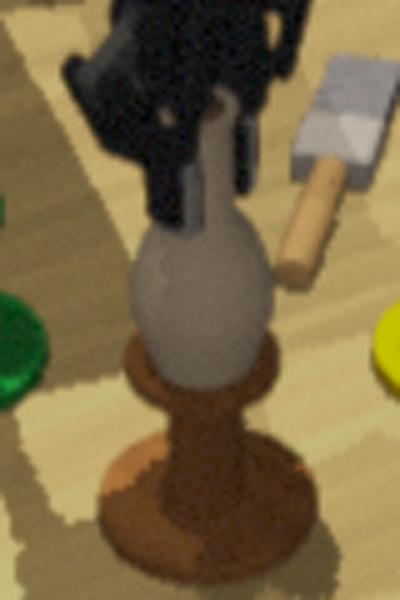

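Contact is felt (+6 N), and the foot sits within a few mm of the disc centre. Releasing.

arm_command --rows '[0,0,-0.03,0,0,0,20,0,0,0,0,0,0,30,0,0,0,0,0,0,34,0,0,0,0,0,0,40,0,0,0,0,0,0,48,0,0,0,0,0,0,56,0,0,0,0,0,0,66,0,0,0,0,0,0,70,0,0,0,0,0,0,70]'

```text
time_s: 7.88
tcp_pos: [544.7, -93.2, 166.3]
tcp_rot: [0.0, 0.984, 0.179, 0.0]
wrist_force: [-1.0, 1.0, -0.1]
width: 0.822
```

arm_command --rows '[0,0,-0.3,0,0,0,70,0,0,-0.6,0,0,0,70,0,0,-0.8,0,0,0,70,0,0,-0.9,0,0,0,70,0,0,-0.9,0,0,0,70,0,0,-0.9,0,0,0,70,0,0,-0.6,0,0,0,70,0,0,0,0,0,0,70]'

```text
time_s: 8.55
tcp_pos: [547.0, -93.7, 296.6]
tcp_rot: [0.002, 0.984, 0.179, 0.004]
wrist_force: [0.9, 0.2, 0.3]
width: 0.82
```

Run:
```python
from h import *
st=r.get_state(); print(st['tcp_pos'].round(1))
C=snap('scene','scene5.png');S=snap('top')
im=cv2.imread('pics/scene5.png'); t=cv2.imread('pics/top0.png'); s0=cv2.imread('pics/scene0.png')
m=np.zeros((600,800,3),np.uint8)
m[:,:400]=cv2.resize(im[170:290,250:330],(400,600),interpolation=2)
m[:300,400:]=cv2.resize(t[205:280,145:245],(400,300),interpolation=2)
m[300:,400:]=cv2.resize(s0[155:215,385:465],(400,300),interpolation=2)
cv2.imwrite('pics/c6.png',m)
for ax in [(599,217),(603.5,218),(608,219)]:
    y=np.array([.217,-.976]);x=np.array([-.976,-.217])
    f=lambda a,b,z:[*(np.array(ax)+a*x+b*y),z]
    P=[f(a,b,169) for a,b in[(-13,-17),(13,-17),(13,17),(-13,17)]]+[f(0,22,145)]
    print(ax,'top',((proj(S,P)-[145,205])*4+[400,0]).round(0).tolist(),'scene',((proj(C,P)-[385,155])*5+[400,300]).round(0).tolist())
```

```text
[547.  -93.7 296.6]
(599, 217) top [[475.0, 61.0], [485.0, 119.0], [564.0, 102.0], [553.0, 44.0], [585.0, 81.0]] scene [[655.0, 407.0], [607.0, 384.0], [559.0, 414.0], [608.0, 438.0], [570.0, 477.0]]
(603.5, 218) top [[473.0, 50.0], [483.0, 109.0], [562.0, 92.0], [552.0, 34.0], [583.0, 71.0]] scene [[664.0, 412.0], [616.0, 388.0], [568.0, 419.0], [617.0, 443.0], [579.0, 482.0]]
(608, 219) top [[471.0, 40.0], [481.0, 98.0], [560.0, 81.0], [550.0, 23.0], [581.0, 61.0]] scene [[673.0, 416.0], [624.0, 393.0], [576.0, 423.0], [625.0, 447.0], [587.0, 486.0]]
```

View pics/c6.png

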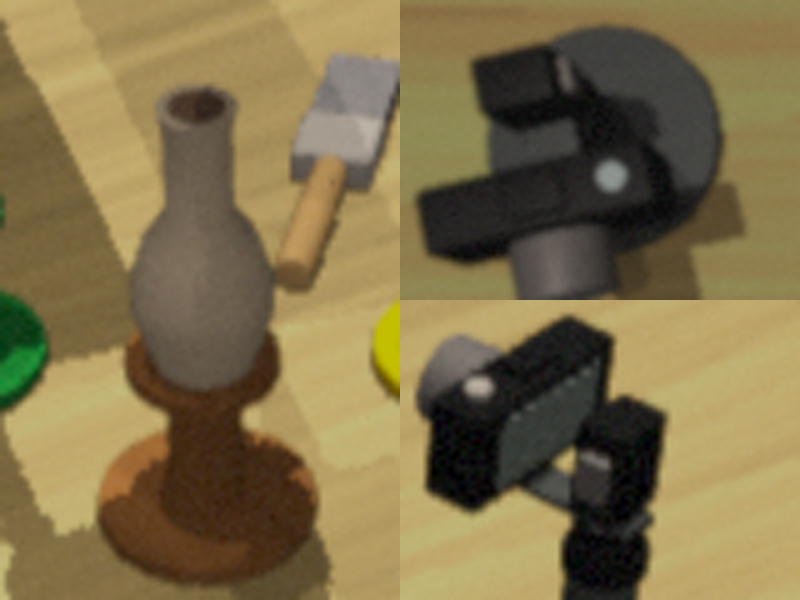

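The vase stands upright on the pedestal (rim at (197,105), foot centred near (203,360)). Grip block: the top crop shows the block top at (520,82) with its silver button at (568,75) on the right, and the model matches at (599 to 608, 217 to 219) with yaw −77.5° for the jaw axis. Moving above it.

arm_command --rows '[0.27,-0.45,0,0,0,0,65,0.42,-0.7,0,0,0,0,65,0.54,-0.9,0,0,0,0,65,0.54,-0.9,0,0,0,0,65,0.54,-0.9,0,0,0,0,65,0.54,-0.9,0,0,0,0,65,0.54,-0.9,0,0,0,0,65]'

```text
time_s: 9.23
tcp_pos: [573.2, 71.0, 288.9]
tcp_rot: [-0.0, 0.984, 0.179, -0.002]
wrist_force: [1.2, 0.8, 0.0]
width: 0.762
```

arm_command --rows '[0.54,-0.9,0,0,0,0,65,0.54,-0.9,0,0,0,0,65,0.54,-0.9,0,0,0,0,65,0.54,-0.9,0,0,0,0,65,0.54,-0.9,0,0,0,0,65,0.41,-0.65,0,0,0,0,65,0.23,-0.38,0,0,0,0.7,65,0,0,0,0,0,0.65,65,0,0,0,0,0,0,65,0,0,0,0,0,0,65]'

```text
time_s: 10.07
tcp_pos: [602.6, 228.3, 289.2]
tcp_rot: [0.0, 0.994, 0.11, -0.002]
wrist_force: [0.1, -0.0, -0.2]
width: 0.764
```

```bash
cat > rel.py <<'E'
from h import *
from scipy.spatial.transform import Rotation as Ro
st=r.get_state(); q=st['tcp_rot']; M=Ro.from_quat([q[1],q[2],q[3],q[0]]).as_matrix()
p=st['tcp_pos']; print(p.round(1),'yaw_y',np.degrees(np.arctan2(M[1,1],M[0,1])).round(2),'F',st['wrist_force'].round(1),'w',st['width'])
print('to (605,218,128) units',(M.T@(np.array([605,218,128])-p)/25).round(2))
E
python3 rel.py
```

```text
[602.6 228.3 289.2] yaw_y -77.33 F [ 0.1 -0.  -0.2] w 0.7639845739690484
to (605,218,128) units [0.03 0.42 6.45]
```

arm_command --rows '[0.03,0.42,0.3,0,0,0,65,0,0,0.7,0,0,0,65,0,0,0.8,0,0,0,65,0,0,0.8,0,0,0,65,0,0,0.8,0,0,0,65,0,0,0.6,0,0,0,65,0,0,0.4,0,0,0,65,0,0,0,0,0,0,65]'

```text
time_s: 10.73
tcp_pos: [604.7, 215.8, 177.5]
tcp_rot: [0.001, 0.994, 0.109, -0.003]
wrist_force: [-0.4, -0.0, -0.5]
width: 0.765
```

```bash
python3 rel.py
python3 - <<'E'
from h import *
C=snap('scene','scene6.png');S=snap('top','top6.png'); p=r.get_state()['tcp_pos']; print(((proj(C,p)-[380,135])*5))
m=np.zeros((500,800,3),np.uint8)
m[:,:400]=cv2.resize(cv2.imread('pics/scene6.png')[135:235,385:465],(400,500),interpolation=2)
m[:,400:]=cv2.resize(cv2.imread('pics/top6.png')[180:305,140:240],(400,500),interpolation=2)
cv2.imwrite('pics/c7.png',m)
E
```

```text
[604.7 215.8 177.5] yaw_y -77.5 F [-0.4 -0.  -0.5] w 0.7649322931824527
to (605,218,128) units [ 0.04 -0.08  1.98]
[[247.19526466 195.77237717]]
```

View pics/c7.png

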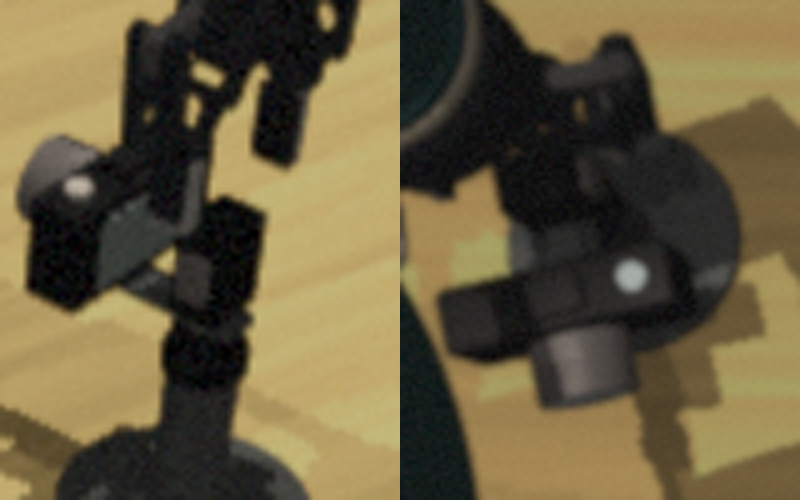

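The fingers straddle the block: the tip midpoint, corrected for the visible corner, is about (220,222) against the block top at (222,216). Descending and closing.

arm_command --rows '[-0.06,-0.06,0.3,0,0,0,65,0,0,0.5,0,0,0,65,0,0,0.5,0,0,0,65,0,0,0.4,0,0,0,65,0,0,0.3,0,0,0,65,0,0,0,0,0,0,65]'

```text
time_s: 11.33
tcp_pos: [603.1, 218.2, 128.0]
tcp_rot: [0.0, 0.994, 0.109, -0.002]
wrist_force: [-1.3, -0.1, -0.6]
width: 0.764
```

arm_command --rows '[0,0,0,0,0,0,48,0,0,0,0,0,0,42,0,0,0,0,0,0,38,0,0,0,0,0,0,25,0,0,0,0,0,0,25,0,0,0,0,0,0,25,0,0,0,0,0,0,25,0,0,0,0,0,0,25]' --squeeze 60

```text
time_s: 12.0
tcp_pos: [604.9, 221.1, 132.6]
tcp_rot: [-0.002, 0.994, 0.11, 0.001]
wrist_force: [-2.2, 6.8, 1.8]
width: 0.388
```

```bash
python3 rel.py
```

```text
[604.9 221.1 132.6] yaw_y -77.41 F [-2.2  6.8  1.8] w 0.3881521860245817
to (605,218,128) units [-0.02  0.12  0.18]
```

arm_command --rows '[0,-0.08,0,0,0,0,25,0,0,-0.2,0,0,0,25,0,0,-0.3,0,0,0,25,0,0,-0.3,0,0,0,25,0,0,0,0,0,0,25]'

```text
time_s: 12.42
tcp_pos: [604.8, 221.3, 153.3]
tcp_rot: [-0.001, 0.994, 0.109, 0.0]
wrist_force: [-0.3, 4.7, -2.0]
width: 0.392
```

```bash
python3 rel.py
```

```text
[604.8 221.3 153.3] yaw_y -77.47 F [-0.3  4.7 -2. ] w 0.392260808271503
to (605,218,128) units [-0.02  0.13  1.01]
```

arm_command --rows '[0,-0.06,-0.3,0,0,0,25,0,0,-0.3,0,0,0,25,0,0,-0.3,0,0,0,25,0,0,-0.3,0,0,0,25,0,0,0,0,0,0,25]'

```text
time_s: 12.83
tcp_pos: [604.7, 221.6, 183.6]
tcp_rot: [0.0, 0.994, 0.109, 0.001]
wrist_force: [0.5, -0.0, -2.0]
width: 0.392
```

```bash
python3 rel.py
python3 - <<'E'
from h import *
C=snap('scene','scene7.png')
cv2.imwrite('pics/c8.png',cv2.resize(cv2.imread('pics/scene7.png')[115:255,375:475],(500,600),interpolation=2))
E
```

```text
[604.7 221.6 183.6] yaw_y -77.49 F [ 0.5 -0.  -2. ] w 0.39219659617738806
to (605,218,128) units [-0.02  0.14  2.23]
```

View pics/c8.png

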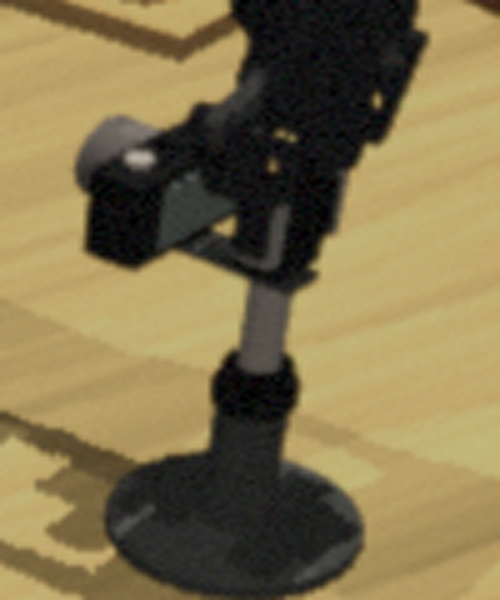

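The column is rising (bright inner tube visible at (265,325)) and the grip is held. Continuing.

arm_command --rows '[0,0,-0.3,0,0,0,25,0,0,-0.3,0,0,0,25,0,0,-0.3,0,0,0,25,0,0,-0.3,0,0,0,25,0,0,-0.3,0,0,0,25,0,0,-0.3,0,0,0,25,0,0,-0.3,0,0,0,25,0,0,0,0,0,0,25]'

```text
time_s: 13.55
tcp_pos: [604.5, 221.7, 235.9]
tcp_rot: [0.0, 0.994, 0.109, 0.001]
wrist_force: [2.2, -1.6, -3.0]
width: 0.392
```

arm_command --rows '[0,0,-0.15,0,0,0,25,0,0,-0.1,0,0,0,25,0,0,0,0,0,0,25,0,0,0,0,0,0,25]'

```text
time_s: 13.88
tcp_pos: [604.4, 221.7, 240.4]
tcp_rot: [0.0, 0.994, 0.109, 0.0]
wrist_force: [3.7, -2.6, -3.3]
width: 0.396
```

arm_command --rows '[0,0,-0.12,0,0,0,25,0,0,0,0,0,0,25,0,0,0,0,0,0,25]'

```text
time_s: 14.13
tcp_pos: [604.4, 221.7, 243.0]
tcp_rot: [0.0, 0.994, 0.109, 0.0]
wrist_force: [4.4, -2.4, -4.3]
width: 0.389
```

arm_command --rows '[0,0,-0.12,0,0,0,25,0,0,0,0,0,0,25,0,0,0,0,0,0,25]'

```text
time_s: 14.38
tcp_pos: [604.4, 221.8, 245.9]
tcp_rot: [0.0, 0.994, 0.109, 0.0]
wrist_force: [5.0, -1.8, -3.4]
width: 0.389
```

arm_command --rows '[0,0,-0.12,0,0,0,25,0,0,0,0,0,0,25,0,0,0,0,0,0,25]'

```text
time_s: 14.63
tcp_pos: [604.4, 221.7, 248.9]
tcp_rot: [0.0, 0.994, 0.109, 0.0]
wrist_force: [4.2, -2.6, -4.7]
width: 0.391
```

arm_command --rows '[0.08,0.03,-0.12,0,0,0,25,0,0,0,0,0,0,25,0,0,0,0,0,0,25]'

```text
time_s: 14.88
tcp_pos: [604.9, 221.7, 251.3]
tcp_rot: [0.0, 0.994, 0.109, -0.002]
wrist_force: [-1.4, -2.7, -5.3]
width: 0.39
```

arm_command --rows '[0,0,-0.1,0,0,0,25,0,0,0,0,0,0,25,0,0,0,0,0,0,25]'

```text
time_s: 15.13
tcp_pos: [604.9, 221.7, 252.7]
tcp_rot: [0.0, 0.994, 0.109, -0.002]
wrist_force: [-1.8, -1.3, -11.5]
width: 0.391
```

arm_command --rows '[0,0,-0.1,0,0,0,25,0,0,0,0,0,0,25,0,0,0,0,0,0,25]'

```text
time_s: 15.38
tcp_pos: [604.7, 221.6, 252.9]
tcp_rot: [0.0, 0.994, 0.109, -0.003]
wrist_force: [1.5, 0.5, -26.1]
width: 0.389
```

The hard stop is reached: z stays at 252.9 (exactly 120 above the closed-grip 132.6) and the pull climbs to 26 N. I'll ease slightly, hold and verify.

arm_command --rows '[0,0,0.03,0,0,0,25,0,0,0,0,0,0,25,0,0,0,0,0,0,25,0,0,0,0,0,0,25,0,0,0,0,0,0,25,0,0,0,0,0,0,25,0,0,0,0,0,0,25,0,0,0,0,0,0,25]'

```text
time_s: 16.05
tcp_pos: [604.7, 221.6, 252.9]
tcp_rot: [0.0, 0.994, 0.109, -0.003]
wrist_force: [0.6, 0.9, -27.9]
width: 0.394
```

```bash
python3 rel.py
python3 - <<'E'
from h import *
C=snap('scene','scene8.png')
cv2.imwrite('pics/c9.png',cv2.resize(cv2.imread('pics/scene8.png')[70:370,160:480],(640,600),interpolation=2))
E
```

```text
[604.7 221.6 252.9] yaw_y -77.48 F [  0.6   0.9 -27.9] w 0.39367428024803164
to (605,218,128) units [0.01 0.14 5.  ]
```

View pics/c9.png

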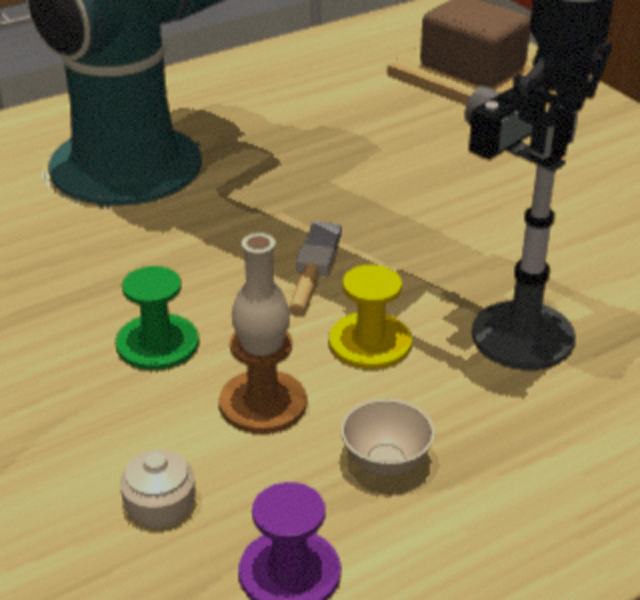

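Both sections are out (collars at (540,218) and (532,272)), the vase stands on the wooden pedestal at (262,345), and the bystanders are in place. Handing in.

```bash
python3 -c "
from rig import r
print(r.job_done()); s=r.get_state(); print(s['time_s'],s['tcp_pos'],s['wrist_force'])"
```

```text
the job is handed in; nothing more can be done
None
the job is handed in; nothing more can be done
```

I set the vase upright on the brown wooden pedestal, lowered it until contact (about 6 N) and let it go. Then I gripped the camera column's grip with the button squeezed in, pulled it up past the first stop to the second, and handed the job in while still holding it there, at about 16 s.

**Last checks:**
- **Column:** The tool rose 120 mm, then stopped while the pull climbed to about 28 N, steady for 0.67 s. In the picture both sections are out.
- **Button:** The jaw opening read about 33 mm on the 34 mm block, so the button should be flush. I had no direct reading of it.
- **Vase and bystanders:** The last picture shows the vase standing on the pedestal, centred to within a few mm by eye. The bowl, jar and brush appear undisturbed.

**Disagreements:**
- The two cameras differed by about 8 mm in x. I used the average for the vase, the pedestal and the first aim at the grip, then trimmed each from the scene-camera view.
- The tool rose about 4.6 mm as the jaws closed on the grip.
- Pull during the lift read about 2 to 5 N. The task gave 4 to 6 N for the upper section and 7 to 8 N for the lower.

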